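# Find the full fastener box and zero the bench scale on it

### The job

One of the three closed fastener boxes on the packing board is full and the other two are nearly empty: nudge them to feel which is the full one, and push it onto the steel scale plate so that it sits flat, wholly on the plate. Then, with it resting there, turn the knob of the dial until the zero wedge on the dial card points at the needle, and let go. Leave the two light boxes standing within 5 cm of where they stood, never leave one on the scale, and do not disturb the spray can, the jar or the tape measure.

Things in the scene. Friction and masses are not known exactly. Their poses are not given: they have to be found in the camera images.
- board: Plywood packing board lying on the bench, 370 mm (x) by 780 mm (y), 20 mm thick; the boxes, dial, tray and bystanders all stand on its top. Origin: bottom face, directly below the centre of the scale plate; the board reaches 235 mm to -x, 135 mm to +x, 390 mm to either side. Does not move.
- plate_centre (a point): Centre of the top of the square steel scale plate, 120 x 120 mm, in a 126 mm square opening in the board, its top 0.5 mm below the board's; sides parallel to the board's. Under the full box it sinks 3 to 6 mm, so the box settles into the opening (13 mm free all round when centred and square); a box riding on the opening's edge is tilted and not weighed.
- plate (a joint): How far the scale plate has sunk, m: 0 unloaded and under a light box, 0.003 to 0.006 under the full box.
- box_a: One of three identical closed square fastener boxes, grey plastic, pale lid, 100 x 100 x 70 mm high, too wide to grip. Which one is full varies and cannot be seen: the full one weighs 0.7 to 1.0 kg, the two others under 0.2 kg, so it drags over four times as hard when pushed. Origin: centre of its underside, on the board; x, y along its sides, z up.
- box_b: One of three identical closed square fastener boxes, grey plastic, pale lid, 100 x 100 x 70 mm high, too wide to grip. Which one is full varies and cannot be seen: the full one weighs 0.7 to 1.0 kg, the two others under 0.2 kg, so it drags over four times as hard when pushed. Origin: centre of its underside, on the board; x, y along its sides, z up.
- box_c: One of three identical closed square fastener boxes, grey plastic, pale lid, 100 x 100 x 70 mm high, too wide to grip. Which one is full varies and cannot be seen: the full one weighs 0.7 to 1.0 kg, the two others under 0.2 kg, so it drags over four times as hard when pushed. Origin: centre of its underside, on the board; x, y along its sides, z up.
- dial: Round grey dial head of the scale, 130 mm across, 22 mm high, fixed on the board at its left or right near corner, facing up. Origin: centre of its underside, on the board. Its needle and knob turn about its vertical axis.
- needle_tip (a point): Outer end of the dial's slim black needle (5 mm wide), 50 mm from the dial's axis, 26 mm above the board; the needle turns counter-clockwise from above as the plate sinks (0.8 to 1.5 rad under the full box) and cannot be touched.
- needle (a joint): Needle angle, rad, counter-clockwise from above, from the dial's own x axis; 0 unloaded.
- zero_mark (a point): The zero: a broad black wedge on the white dial card, 50 mm from the dial's axis at the same height as needle_tip; turns with the knob. Zero is set when it lies at needle_tip.
- bezel (a joint): Angle of knob, card and zero wedge, rad, counter-clockwise from above, measured as the needle's: zero is set when it equals needle. Starts between -0.9 and -0.2; range -2.5 to 3.0; light friction, stays where left.
- knob_grip (a point): Point to grip on the knob, on the dial's axis, 50 mm above the board. The knob is a black bar 36 mm long (along the line to the zero wedge), 14 mm thick, from 32 to 62 mm above the board; its x axis points along the bar to the wedge. Card and needle lie 24 to 28 mm above the board.
- tray: Blue open tray of nuts, 100 x 100 x 40 mm high, fixed on the board at the near corner on the other side from the dial; only in the way. Origin: centre of its underside.
- can: Upright spray can, 48 mm across, 150 mm high, standing between boxes; leave alone. Origin: centre of its underside.
- jar: Upright clear jar with red cap, 50 mm across, 85 mm high, standing between boxes; leave alone. Origin: centre of its underside.
- tape: Yellow tape measure, 30 x 62 x 50 mm high, beyond the scale plate; leave alone. Origin: centre of its underside.
Not all that is in view belongs to the job. What is shaped like the box_a but green or turquoise is not meant.

How it is judged (in metres and radians):
On the way:
1. the full box is flat on the scale plate, let go, and the two light ones are near where they stood (((horizontal distance between box_a and plate_centre below 0.02 m and angle between box_a's own z axis and vertical below 0.02 rad and value of joint plate above 0.002 m and linear speed of box_a below 0.02 m/s and contact force between the fingers and box_a below 0.1 N and distance of each of box_b, box_c from where it was at the start of the episode below 0.06 m) or (horizontal distance between box_b and plate_centre below 0.02 m and angle between box_b's own z axis and vertical below 0.02 rad and value of joint plate above 0.002 m and linear speed of box_b below 0.02 m/s and contact force between the fingers and box_b below 0.1 N and distance of each of box_a, box_c from where it was at the start of the episode below 0.06 m) or (horizontal distance between box_c and plate_centre below 0.02 m and angle between box_c's own z axis and vertical below 0.02 rad and value of joint plate above 0.002 m and linear speed of box_c below 0.02 m/s and contact force between the fingers and box_c below 0.1 N and distance of each of box_a, box_b from where it was at the start of the episode below 0.06 m))), for 0.2 s.
At the end, for the whole second after the job is handed in: The full box is level (0.02 rad) and still on the plate, centre within 20 mm of the plate's, plate sunk over 2 mm; the other two boxes within 60 mm of their starts; zero wedge within 6 mm of the needle tip (0.12 rad), knob still (((horizontal distance between box_a and plate_centre below 0.02 m and angle between box_a's own z axis and vertical below 0.02 rad and value of joint plate above 0.002 m and linear speed of box_a below 0.02 m/s and contact force between the fingers and box_a below 0.1 N and distance of each of box_b, box_c from where it was at the start of the episode below 0.06 m) or (horizontal distance between box_b and plate_centre below 0.02 m and angle between box_b's own z axis and vertical below 0.02 rad and value of joint plate above 0.002 m and linear speed of box_b below 0.02 m/s and contact force between the fingers and box_b below 0.1 N and distance of each of box_a, box_c from where it was at the start of the episode below 0.06 m) or (horizontal distance between box_c and plate_centre below 0.02 m and angle between box_c's own z axis and vertical below 0.02 rad and value of joint plate above 0.002 m and linear speed of box_c below 0.02 m/s and contact force between the fingers and box_c below 0.1 N and distance of each of box_a, box_b from where it was at the start of the episode below 0.06 m)) and distance between needle_tip and zero_mark below 0.006 m and velocity of joint bezel between -0.05 and 0.05 rad/s); the robot touches nothing.
It fails at once if a light box left on the scale ((horizontal distance between box_a and plate_centre below 0.015 m and value of joint plate below 0.0008 m and linear speed of box_a below 0.003 m/s and contact force between the fingers and box_a below 0.1 N) or (horizontal distance between box_b and plate_centre below 0.015 m and value of joint plate below 0.0008 m and linear speed of box_b below 0.003 m/s and contact force between the fingers and box_b below 0.1 N) or (horizontal distance between box_c and plate_centre below 0.015 m and value of joint plate below 0.0008 m and linear speed of box_c below 0.003 m/s and contact force between the fingers and box_c below 0.1 N)).
It fails at once if can, jar or tape measure pushed more than 25 mm or tipped (distance of any of can, jar, tape from where it was at the start of the episode above 0.025 m or angle between any of can, jar, tape's own z axis and vertical above 0.35 rad).
It also fails if it takes over 72 s, if anything falls off the work surface, if the arm or the gripper's body presses on something with over 40 N, if the wrist force passes 120 N, or if a joint passes its speed limit or range.

### The arm

A 6-joint arm with a two-finger parallel gripper is mounted at the origin on the work surface. World frame = base frame: x ahead of the robot, y to its left, z up, the work surface at z = 0. Lengths are in mm, angles in rad, forces in N, time in s.
With the tool pointing down it reaches from about 300 to 825 mm from the base axis. Payload 5.4 kg.
Tool frame: the origin (TCP) lies midway between the tips of the shut fingers; the grasp point (between the pads) lies manip.grip_depth behind it (manip.grip_depth is the distance from the TCP to the grasp point, in mm); z points along the fingers, y is the line along which they close (so a half turn about z gives the same grasp; the last joint's range is limited). The gripper opens to 92 mm and grips with 3 to 60 N. Pads are 20 mm wide; open, the fingers measure 128 mm over their backs; the gripper's body (75 mm by 189 mm) begins 69 mm behind the grasp point.
Start: joints at [0.908, 0.158, 1.597, -0, 1.386, -0.21], TCP at [251.561, 517.033, 194.501] pointing down, gripper open.
Joint ranges: [-2.91, 2.91], [-0.94, 2.29], [0.18, 2.7], [-1.29, 4.43], [0.17, 2.64], [-3, 3]. Speed limits (rad/s): [2.57, 2.57, 3.14, 3.14, 3.14, 3.14].

### API

Orientations are given as a 3x3 rotation matrix whose columns are the frame's x, y, z axes.
In Python, from plant import manip, cams, ticket, silhouettes, place_of gives the robot as it stands.
- The arm moves only by the tool drive_tool, never from a script. Its argument "commands" is text: rows parted by semicolons, each of 4 numbers parted by spaces: the shift along the tool's x, y, z each as a share of 0.4 m, from -1 to 1, then the turn about the tool's z as a share of pi rad, from -1 to 1. In form: dx dy dz turn; .... A call has 1 to 10 rows; each row shifts and turns the commanded pose from where the row before left it, along the tool's axes as they then stand; what a row does not reach is not made up. A row lasts 1/10 s, in which the tool goes at most 50 mm and 8.59 degrees, less where a joint would pass 70% of its speed; a pose out of reach is approached as far as the arm can. A call with a number of a shift or a turn outside -1 to 1 is refused whole. A call with a gripper value outside its range is refused whole. "fingers" is the opening, from 0 (shut) to 1 (fully open), set as the call begins (left out, the last holds). The fingers move at their own pace and stop on an object; the grip force is fixed at half the most. Time passes only in rows, so rows that do not move let the fingers close. It gives the time, the measured TCP pose, the force, the opening and the grip force at its end, in the units of the state.
- manip.get_obs(): the state, without advancing time (a new reading comes with each control period).
- cams.get_image(name): name is "side" or "top"; returns (picture, depth): 400x640x3 uint8, blue, green, red; 400x640 float32, mm along the optical axis (not along the pixel's ray), 0 where there is no reading.
- cams.camera_info(name): a dict with "fx", "fy", "cx", "cy" (pixels), "k1" (the pictures are not rectified: a ray, as slopes to the right and down, at radius r is drawn at 1 + k1 r^2 times it, then the intrinsics apply), "R" (3x3) and "t" (3): a world point X has camera coordinates R X + t. Camera axes: x right, y down, z forward; pixel columns grow to the right and rows downward; lengths in mm; the calibration is good to about 2 mm. A picture is of the moment at which its call begins. camera_info takes no time and is no camera call.
- ticket.sign_off(): hands the job in; it is judged then, once.
Trained networks look in the newest picture that a camera, given by its name, has taken for a name from the list of things; names that differ only in an ending like _2 or _b are one class to them, and where a whole thing is asked for, a point or a joint stands for the part that bears it (a point fixed in the world has none). Each returns a list of dicts, best first, with "p" (0 to 1); they miss things now and then, are a little off and sometimes report something else, mostly with a low value. They report only what shows in the picture. A call takes as long as a camera call. They do not tell look-alikes from the thing itself.
- silhouettes(query, camera): "pixels" (400x640 bool, what is visible of it) and "bbox" ([left, top, right, bottom] in pixels, round what is visible of it).
- place_of(query, camera): "at" ([row, column] in pixels: a listed point, or the origin of a listed thing).
The state is a dict: "clock": time; "qpos": joint angles; "joint_velocities": joint speeds; "tau": joint torques, N m; "position": TCP position; "tool_rot": TCP orientation; "force": force on the tool from outside, world axes, zero at the start; "wrist_torque": the same for the moment, N m; "gripper_width": finger opening in mm; "grasp_force": force on a finger pad.
Only numpy, scipy, OpenCV 4.12 (cv2) and the standard library are available. Lean on these libraries where they do the work, as an engineer would, in place of code of your own. Each camera call takes 0.05 s, during which the arm holds its last target. There are 200 camera calls.

## Working session

There is one attempt and no reset: what is moved stays moved. The work goes in short steps, Python scripts to look and compute and a tool call to move; the robot and the scene stay as the last step left them, time stands still between calls to the robot, and variables do not carry over. Pictures are saved under pics/ and viewed, at most 10 in all, crops included, and the job is handed in when it is done.

Besides the shell and the picture viewer there is one more tool, called after "Emit:" in YAML: its name, and indented under it one key for each argument. drive_tool: Moves the arm, as the interface text tells. Shift numbers are shares of 0.4 m and turn numbers shares of pi rad, none past 1 either way. Its arguments: {"type":"object","properties":{"commands":{"type":"string"},"fingers":{"type":"number"}},"required":["commands"]}

```bash
mkdir -p pics
cat > h.py <<'E'
import numpy as np, cv2
from plant import manip, cams, ticket, silhouettes, place_of
def ray(cam,rc):
    c=cams.camera_info(cam); K=np.array([[c['fx'],0,c['cx']],[0,c['fy'],c['cy']],[0,0,1.]])
    p=cv2.undistortPoints(np.array([[[rc[1],rc[0]]]],float),K,np.array([c['k1'],0,0,0,0.]))[0,0]
    R=np.array(c['R']);t=np.array(c['t'])
    return -R.T@t, R.T@np.array([p[0],p[1],1.])
def atz(cam,rc,z):
    o,d=ray(cam,rc); return o+d*(z-o[2])/d[2]
def cloud(cam,depth,mask):
    r,c=np.nonzero(mask&(depth>0)); out=[]
    i=cams.camera_info(cam);K=np.array([[i['fx'],0,i['cx']],[0,i['fy'],i['cy']],[0,0,1.]])
    p=cv2.undistortPoints(np.stack([c,r],1).astype(float)[:,None],K,np.array([i['k1'],0,0,0,0.]))[:,0]
    z=depth[r,c].astype(float); X=np.c_[p*z[:,None],z]
    return (X-np.array(i['t']))@np.array(i['R'])
E
python3 - <<'E'
from h import *
for n in ['top','side']:
    im,d=cams.get_image(n); cv2.imwrite(f'pics/{n}0.png',im); np.save(f'{n}0.npy',d)
    print(n,cams.camera_info(n))
    for q in ['box_a','dial','tray','can','jar','tape','plate','knob_grip','zero_mark','needle_tip','plate_centre']:
        for m in (silhouettes(q,n) if q not in('knob_grip','zero_mark','needle_tip','plate_centre') else []):
            if m['p']<.2: continue
            P=cloud(n,d,m['pixels'])
            print(q,round(m['p'],2),m['bbox'],np.percentile(P,[2,50,98],axis=0).round().tolist() if len(P) else '')
        if n=='top':
            for m in place_of(q,n): 
                if m['p']>.2: print('  at',q,round(m['p'],2),np.round(m['at']),atz(n,m['at'],20).round())
o=manip.get_obs();print(o['clock'],o['position'],o['tool_rot'],manip.grip_depth,o['force'])
E
```

```text
top {'fx': 498.741999057012, 'fy': 498.741999057012, 'cx': 329.95568095659206, 'cy': 195.2313272121195, 'k1': 0.02256186983539982, 'R': array([[-0.00481649, -0.99973849,  0.02235517],
       [-0.99633419,  0.00288828, -0.08549761],
       [ 0.08541069, -0.02268502, -0.99608755]]), 't': array([  83.40135801,  622.02028884, 1339.03886595])}
box_a 0.87 [299.8, 91.3, 349.4, 141.0] [[785.0, 43.0, 18.0], [836.0, 97.0, 70.0], [893.0, 149.0, 76.0]]
box_a 0.72 [128.5, 204.6, 187.5, 253.6] [[475.0, 481.0, 9.0], [532.0, 535.0, 70.0], [592.0, 596.0, 76.0]]
box_a 0.71 [246.0, 181.6, 290.6, 225.9] [[543.0, 194.0, 29.0], [594.0, 245.0, 91.0], [647.0, 297.0, 96.0]]
box_a 0.63 [393.1, 190.5, 439.5, 229.7] [[528.0, -198.0, 22.0], [577.0, -143.0, 91.0], [625.0, -96.0, 97.0]]
box_a 0.62 [326.3, 240.4, 370.0, 287.3] [[388.0, -12.0, 85.0], [436.0, 37.0, 91.0], [484.0, 86.0, 97.0]]
  at box_a 0.97 [116. 324.] [843.  98.  20.]
  at box_a 0.87 [205. 270.] [597. 245.  20.]
  at box_a 0.86 [232. 159.] [525. 543.  20.]
  at box_a 0.84 [214. 411.] [ 572. -141.   20.]
  at box_a 0.81 [260. 348.] [445.  32.  20.]

[... 592 characters left out ...]
.0, 91.0], [485.0, 86.0, 97.0]]
  at can 0.84 [249. 295.] [477. 177.  20.]
  at can 0.3 [208. 271.] [589. 243.  20.]
jar 0.88 [377.0, 246.6, 404.7, 260.6] [[447.0, -99.0, 41.0], [469.0, -74.0, 104.0], [490.0, -54.0, 110.0]]
  at jar 0.9 [254. 387.] [461. -73.  20.]
tape 0.51 [341.7, 158.8, 363.3, 173.4] [[682.0, -4.0, 34.0], [699.0, 27.0, 70.0], [717.0, 55.0, 76.0]]
  at tape 0.58 [164. 356.] [708.  10.  20.]
plate 0.96 [320.6, 184.3, 367.9, 227.5] [[538.0, -15.0, 14.0], [596.0, 42.0, 20.0], [653.0, 100.0, 26.0]]Traceback (most recent call last):
  File "<stdin>", line 11, in <module>
ValueError: it knows: board, box, can, dial, jar, knob_grip, needle_tip, plate_centre, tape, tray, zero_mark
```

Run:
```python
from h import *
im,d=cams.get_image('top')
im2,d2=cams.get_image('side'); cv2.imwrite('pics/side0.png',im2)
for q in ['knob_grip','zero_mark','needle_tip','plate_centre']:
    for m in place_of(q,'top'):
        if m['p']>.2: print('  at',q,round(m['p'],2),np.round(m['at'],1),atz('top',m['at'],{'knob_grip':70,'plate_centre':20}.get(q,46)).round(1))
cv2.imwrite('pics/top1.png',cv2.resize(im[80:300,110:510],None,fx=2,fy=2,interpolation=cv2.INTER_CUBIC))
# box tops
P=cloud('top',d,np.ones(d.shape,bool)).astype(np.float32)
for c in [(594,245),(577,-143),(436,37)]:
    s=P[(abs(P[:,2]-90)<6)&(abs(P[:,0]-c[0])<75)&(abs(P[:,1]-c[1])<75)]
    print(c,cv2.minAreaRect(s[:,:2]),s.mean(0))
o=manip.get_obs();print(o['clock'],o['position'],o['tool_rot'],manip.grip_depth,o['force'])
```

```text
at knob_grip 0.57 [262.3 462.4] [ 440.7 -265.2   70. ]
  at zero_mark 0.8 [257.7 479.7] [ 451.5 -318.9   46. ]
  at zero_mark 0.51 [248.5 467.6] [ 476.1 -287.1   46. ]
  at needle_tip 0.68 [252.6 386.7] [466.2 -69.6  46. ]
  at needle_tip 0.41 [246.8 466.9] [ 480.7 -285.4   46. ]
  at plate_centre 0.87 [205.4 345.3] [594.7  38.9  20. ]Traceback (most recent call last):
  File "<stdin>", line 12, in <module>
cv2.error: OpenCV(4.12.0) /io/opencv/modules/imgproc/src/convhull.cpp:143: error: (-215:Assertion failed) total >= 0 && (depth == CV_32F || depth == CV_32S) in function 'convexHull'
```

View pics/top1.png

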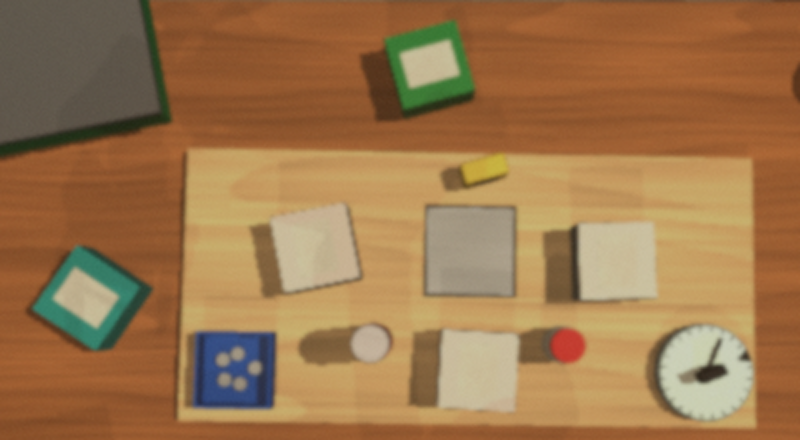

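View pics/side0.png

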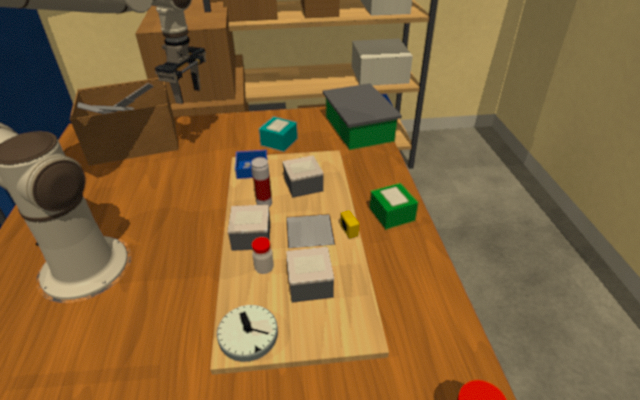

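The top picture shows the three pale-lidded grey boxes at full-image pixels (col,row) (267,204), (417,210) and (349,265). The green box at (325,113) and the turquoise one at (157,229) are off the board and are look-alikes. The plate is at (345,205) and the dial at (462,265). The wedge is at about (482,258) and the needle points up-right. This picture doubles as the enlarged crop for telling the boxes apart.

```bash
cat > meas.py <<'E'
from h import *
def boxes(tag=None,cs=[(594,245),(577,-143),(436,37)],zt=90):
    im,d=cams.get_image('top')
    P=cloud('top',d,np.ones(d.shape,bool)).astype(np.float32)
    for c in cs:
        s=P[(abs(P[:,2]-zt)<7)&(abs(P[:,0]-c[0])<72)&(abs(P[:,1]-c[1])<72)]
        (x,y),wh,a=cv2.minAreaRect(np.ascontiguousarray(s[:,:2],dtype=np.float32))
        print('box',round(x,1),round(y,1),np.round(wh),round((a+45)%90-45,1),'mean',s.mean(0).round(1))
    if tag: cv2.imwrite(f'pics/{tag}.png',im)
    return im,d,P
E
python3 - <<'E'
from meas import *
im,d,P=boxes()
B=P[(abs(P[:,2]-20)<6)&(P[:,0]>330)&(P[:,0]<770)&(abs(P[:,1]-40)<430)]
print('board',cv2.minAreaRect(B[:,:2].astype(np.float32)))
m=silhouettes('dial','top')[0]
D=P[(abs(P[:,2]-44)<5)&(np.hypot(P[:,0]-430,P[:,1]+270)<90)]; print('dial',cv2.minEnclosingCircle(D[:,:2].astype(np.float32)))
K=P[(abs(P[:,2]-82)<6)&(np.hypot(P[:,0]-430,P[:,1]+270)<50)]; print('knob',len(K),cv2.minAreaRect(K[:,:2].astype(np.float32)))
for n,c,z,r in [('can',(475,170),170,50),('jar',(469,-74),105,40)]:
    s=P[(abs(P[:,2]-z)<7)&(np.hypot(P[:,0]-c[0],P[:,1]-c[1])<r)]; print(n,cv2.minEnclosingCircle(s[:,:2].astype(np.float32)))
for rc in [(184,321),(184,368),(227.5,321),(227.5,368)]: print(atz('top',rc,20).round(1))
o=manip.get_obs();print(o['clock'],o['position'],o['tool_rot'].round(3) if hasattr(o['tool_rot'],'round') else o['tool_rot'],manip.grip_depth,o['force'],o['gripper_width'])
E
```

```text
box 595.6 247.0 [100. 100.] 11.4 mean [595.4 246.9  91. ]
box 577.3 -147.0 [100. 103.] 1.1 mean [ 577.1 -146.8   91. ]
box 436.1 36.2 [100. 100.] -3.9 mean [436.1  36.4  90.8]
board ((545.3898315429688, 41.289459228515625), (783.3389892578125, 370.5902404785156), 88.85774993896484)
dial ((429.6412353515625, -272.70513916015625), 64.78784942626953)
knob 76 ((430.0375061035156, -273.3967590332031), (14.278270721435547, 36.205299377441406), 22.572036743164062)
can ((473.1467590332031, 171.74575805664062), 22.299346923828125)
jar ((467.56561279296875, -78.927001953125), 23.391300201416016)
[653.9 105.4  20. ]
[653.6 -24.2  20. ]
[534.4 105.8  20. ]
[533.9 -22.8  20. ]
1.1 [251.57255025 517.05689513 194.51949854] [[-0.899  0.437  0.   ]
 [ 0.437  0.899  0.   ]
 [-0.     0.    -1.   ]] 18.700000000000003 [-0.85525088 -0.18488712 -0.06820172] 91.7226660636386
```

Emit:
drive_tool:
  commands: "0 0 0 0.0445;0 0 0 0.0445;0 0 0 0.0445;0 0 0 0.0445;0 0 0 0.0445;0 0 0 0.0445;0 0 0 0.0445;0 0 0 0.0445"
  fingers: 0.45

```text
clock: 1.9
position: [251.6, 517.0, 194.5]
tool_rot: [[0.006, 1.0, 0.0], [1.0, -0.006, 0.0], [0.0, 0.0, -1.0]]
force: [-0.6, -0.2, 0.0]
gripper_width: 41.1
grasp_force: 0.0
```

Emit:
drive_tool:
  commands: "-0.055 0.11 0 0;-0.055 0.11 0 0;-0.055 0.11 0 0;-0.055 0.11 0 0;-0.055 0.11 0 0;-0.055 0.11 0 0;-0.055 0.11 0 0;-0.055 0.11 0 0;0 0 0 0"

```text
clock: 2.8
position: [608.0, 336.5, 193.2]
tool_rot: [[0.007, 1.0, 0.001], [1.0, -0.007, -0.002], [-0.002, 0.001, -1.0]]
force: [-0.3, -0.3, -0.3]
gripper_width: 41.5
grasp_force: 0.0
```

Emit:
drive_tool:
  commands: "0 0 0.09 0;0 0 0.09 0;0 0 0.09 0;0 0 0.09 0;0 0 0 0;0 0 0 0"

```text
clock: 3.4
position: [602.8, 341.3, 50.8]
tool_rot: [[-0.0, 1.0, -0.001], [1.0, 0.0, -0.0], [-0.0, -0.001, -1.0]]
force: [1.1, 1.3, 1.0]
gripper_width: 41.0
grasp_force: 0.0
```

Emit:
drive_tool:
  commands: "-0.015 0 0 0;-0.015 0 0 0;-0.015 0 0 0;-0.015 0 0 0;-0.01 0 0 0;-0.01 0 0 0"

```text
clock: 4.0
position: [604.2, 309.0, 51.3]
tool_rot: [[0.001, 1.0, 0.002], [1.0, -0.001, 0.001], [0.001, 0.002, -1.0]]
force: [0.1, 1.2, 2.0]
gripper_width: 41.4
grasp_force: 1.1
```

Emit:
drive_tool:
  commands: "-0.01 0 0 0;-0.01 0 0 0;-0.01 0 0 0"

```text
clock: 4.3
position: [603.5, 296.7, 50.6]
tool_rot: [[0.0, 1.0, 0.0], [1.0, -0.0, 0.0], [0.0, 0.0, -1.0]]
force: [1.2, 1.5, 0.7]
gripper_width: 41.7
grasp_force: 0.9
```

Emit:
drive_tool:
  commands: "-0.01 0 0 0;-0.01 0 0 0"

```text
clock: 4.5
position: [603.3, 288.6, 50.4]
tool_rot: [[0.0, 1.0, -0.0], [1.0, -0.0, -0.0], [-0.0, -0.0, -1.0]]
force: [1.2, 1.7, 0.5]
gripper_width: 41.7
grasp_force: 0.8
```

Emit:
drive_tool:
  commands: "-0.01 0 0 0;-0.01 0 0 0"

```text
clock: 4.7
position: [603.4, 280.5, 50.4]
tool_rot: [[0.0, 1.0, -0.0], [1.0, -0.0, -0.0], [-0.0, -0.0, -1.0]]
force: [0.0, 1.3, 0.5]
gripper_width: 41.6
grasp_force: 0.8
```

Run:
```python
from meas import *
boxes(); o=manip.get_obs();print(o['clock'],o['force'],o['position'],o['wrist_torque'])
```

```text
box 585.7 218.4 [91. 97.] -0.2 mean [586.6 206.5  90.8]
box 577.3 -147.0 [100. 104.] 1.0 mean [ 576.9 -146.9   90.9]
box 436.1 36.1 [100. 100.] -3.8 mean [436.3  36.4  90.8]
4.75 [ 0.70929489  0.62608374 -0.36217944] [603.4073815  279.88993521  50.36092482] [ 0.03539911 -0.01541284  0.04439524]
```

Emit:
drive_tool:
  commands: "0.05 0 0 0;0 0 -0.09 0;0 0 -0.09 0;0 0 -0.09 0;0 0 -0.09 0"

```text
clock: 5.25
position: [602.6, 302.1, 195.4]
tool_rot: [[-0.0, 1.0, -0.001], [1.0, 0.0, -0.0], [-0.0, -0.001, -1.0]]
force: [1.0, -0.3, 0.8]
gripper_width: 41.4
grasp_force: 0.0
```

Emit:
drive_tool:
  commands: "-0.12 -0.005 0 0;-0.12 -0.005 0 0;-0.12 -0.005 0 0;-0.12 -0.005 0 0;-0.12 -0.005 0 0;-0.12 -0.005 0 0;-0.12 -0.005 0 0;-0.12 -0.005 0 0;-0.12 -0.005 0 0;-0.12 -0.005 0 0"

```text
clock: 6.25
position: [583.3, -179.8, 194.3]
tool_rot: [[-0.0, 1.0, -0.001], [1.0, 0.0, 0.0], [0.0, -0.001, -1.0]]
force: [1.3, 0.1, 0.0]
gripper_width: 41.3
grasp_force: 0.0
```

Emit:
drive_tool:
  commands: "-0.12 0 0 0;0 0 0 0;0 0 0 0"

```text
clock: 6.55
position: [583.4, -226.8, 193.9]
tool_rot: [[0.002, 1.0, -0.001], [1.0, -0.002, 0.001], [0.001, -0.001, -1.0]]
force: [0.0, 0.4, 0.7]
gripper_width: 41.3
grasp_force: 0.0
```

Emit:
drive_tool:
  commands: "-0.02 -0.01 0.09 0;0 0 0.09 0;0 0 0.09 0;0 0 0.09 0;0 0 0 0;0 0 0 0"

```text
clock: 7.15
position: [579.6, -233.3, 50.8]
tool_rot: [[-0.002, 1.0, -0.001], [1.0, 0.002, 0.001], [0.001, -0.001, -1.0]]
force: [0.1, -0.8, 1.5]
gripper_width: 41.7
grasp_force: 0.0
```

Emit:
drive_tool:
  commands: "0.02 0 0 0;0.02 0 0 0;0.02 0 0 0;0.01 0 0 0;0.01 0 0 0;0.01 0 0 0"

```text
clock: 7.75
position: [579.9, -199.6, 51.3]
tool_rot: [[0.001, 1.0, 0.001], [1.0, -0.001, -0.002], [-0.002, 0.001, -1.0]]
force: [-0.2, -2.7, 1.9]
gripper_width: 41.2
grasp_force: 1.2
```

Emit:
drive_tool:
  commands: "0.01 0 0 0;0.01 0 0 0"

```text
clock: 7.95
position: [579.5, -191.2, 50.8]
tool_rot: [[0.001, 1.0, 0.001], [1.0, -0.001, -0.001], [-0.001, 0.001, -1.0]]
force: [0.3, -3.2, 1.3]
gripper_width: 41.6
grasp_force: 1.2
```

Emit:
drive_tool:
  commands: "0.01 0 0 0;0.01 0 0 0"

```text
clock: 8.15
position: [579.3, -182.9, 50.5]
tool_rot: [[0.0, 1.0, 0.0], [1.0, -0.0, -0.0], [-0.0, 0.0, -1.0]]
force: [-0.1, -2.4, 1.6]
gripper_width: 41.6
grasp_force: 1.2
```

Emit:
drive_tool:
  commands: "-0.05 0 0 0;0 0 -0.09 0;0 0 -0.09 0;0 0 -0.09 0;0 0 -0.09 0;0 0 0 0.045;0 0 0 0.045;0 0 0 0.045;0 0 0 0.045;0 0 0 0.045"

```text
clock: 9.15
position: [578.7, -203.8, 193.7]
tool_rot: [[0.655, 0.756, -0.001], [0.756, -0.655, 0.001], [0.0, -0.002, -1.0]]
force: [-0.5, -0.4, -0.1]
gripper_width: 41.5
grasp_force: 0.0
```

Emit:
drive_tool:
  commands: "0 0 0 0.046;0 0 0 0.046;0 0 0 0.046;0 0 0 0.046;0 0 0 0.046;0 0 0 0.045;0 0 0 0"

```text
clock: 9.85
position: [578.8, -203.8, 193.7]
tool_rot: [[1.0, -0.001, -0.001], [-0.001, -1.0, 0.001], [-0.001, -0.001, -1.0]]
force: [-0.2, 0.2, -0.1]
gripper_width: 41.4
grasp_force: 0.0
```

Emit:
drive_tool:
  commands: "-0.082 -0.085 0 0;-0.082 -0.085 0 0;-0.082 -0.085 0 0;-0.082 -0.085 0 0;-0.082 -0.085 0 0;-0.082 -0.085 0 0;-0.082 -0.085 0 0;0 0 0 0;0 0 0 0"

```text
clock: 10.75
position: [349.8, 35.0, 194.7]
tool_rot: [[1.0, 0.003, 0.001], [0.003, -1.0, -0.0], [0.001, 0.0, -1.0]]
force: [0.1, -0.8, 0.5]
gripper_width: 41.3
grasp_force: 0.0
```

Emit:
drive_tool:
  commands: "0 0 0.09 0;0 0 0.09 0;0 0 0.09 0;0 0 0.09 0;0 0 0 0;0 0 0 0"

```text
clock: 11.35
position: [350.2, 34.3, 50.9]
tool_rot: [[1.0, -0.001, -0.001], [-0.001, -1.0, 0.0], [-0.001, -0.0, -1.0]]
force: [0.3, -0.6, 0.3]
gripper_width: 41.4
grasp_force: 0.0
```

Emit:
drive_tool:
  commands: "0.02 0 0 0;0.02 0 0 0;0.02 0 0 0;0.01 0 0 0;0.01 0 0 0;0.01 0 0 0"

```text
clock: 11.95
position: [384.0, 34.7, 50.6]
tool_rot: [[1.0, 0.0, -0.006], [0.0, -1.0, -0.001], [-0.006, 0.001, -1.0]]
force: [-11.1, -2.3, 8.6]
gripper_width: 41.3
grasp_force: 5.2
```

Emit:
drive_tool:
  commands: "0.01 0 0 0;0.01 0 0 0"

```text
clock: 12.15
position: [391.9, 34.9, 50.5]
tool_rot: [[1.0, 0.001, -0.006], [0.001, -1.0, -0.0], [-0.006, 0.0, -1.0]]
force: [-11.0, -1.7, 8.4]
gripper_width: 41.2
grasp_force: 5.6
```

Emit:
drive_tool:
  commands: "0.01 0 0 0;0.01 0 0 0"

```text
clock: 12.35
position: [399.4, 35.2, 50.5]
tool_rot: [[1.0, 0.001, -0.008], [0.001, -1.0, 0.0], [-0.008, -0.0, -1.0]]
force: [-12.6, 0.4, 9.3]
gripper_width: 41.4
grasp_force: 6.1
```

Box at the near side (N) drags about 11 N against under 3 N for the other two, so it is the full one.

Emit:
drive_tool:
  commands: "0.025 0 0 0.006;0.025 -0.001 0 0;0.025 -0.001 0 0;0.025 -0.001 0 0;0.025 -0.001 0 0;0.025 -0.001 0 0;0.025 -0.001 0 0;0.025 -0.001 0 0;0.02 -0.001 0 0;0.02 -0.001 0 0"

```text
clock: 13.35
position: [495.8, 37.2, 50.7]
tool_rot: [[1.0, -0.018, -0.007], [-0.018, -1.0, 0.0], [-0.007, 0.0, -1.0]]
force: [-10.8, -1.8, 9.4]
gripper_width: 41.0
grasp_force: 5.5
```

Run:
```python
from meas import *
boxes('t3',[(586,218),(577,-125),(555,38)]); o=manip.get_obs();print(o['clock'],o['force'],o['position'],o['tool_rot'].round(3))
```

```text
box 584.7 220.2 [99. 99.] 0.2 mean [585.4 220.   90.6]
box 577.9 -122.9 [104. 100.] -0.2 mean [ 577.1 -121.9   91. ]
box 574.5 40.7 [99. 60.] -0.3 mean [578.4  37.5  88.7]
13.4 [-3.05011551  0.07813599 -2.20808827] [497.83997524  37.10584241  50.77337725] [[ 1.    -0.019 -0.003]
 [-0.019 -1.     0.   ]
 [-0.003 -0.    -1.   ]]
```

Emit:
drive_tool:
  commands: "0.02 0 0 0;0.02 0 0 0;0.02 0 0 0;0.015 0 0 0;0.01 0 0 0;0.01 0 0 0;0 0 0 0;0 0 0 0"

```text
clock: 14.2
position: [535.9, 36.2, 50.5]
tool_rot: [[1.0, -0.019, 0.0], [-0.019, -1.0, -0.0], [0.0, 0.0, -1.0]]
force: [-3.3, 0.1, -3.1]
gripper_width: 41.0
grasp_force: 1.4
```

Run:
```python
from meas import *
im,d,P=boxes(None,[(595,38)],85);s=P[(abs(P[:,2]-86)<9)&(abs(P[:,0]-600)<75)&(abs(P[:,1]-40)<70)]
print(np.percentile(s,[1,99],axis=0).round(1)); A=np.c_[s[:,:2]-[595,40],np.ones(len(s))];print(np.linalg.lstsq(A,s[:,2],rcond=None)[0])
im,d=cams.get_image('side');cv2.imwrite('pics/s4.png',cv2.resize(im[150:310,210:410],None,fx=4,fy=3.7))
```

```text
box 619.1 38.9 [50. 97.] 0.1 mean [623.5  36.8  88.2]
[[596.5  -9.3  82.5]
 [644.   87.5  94.6]]
[-4.03767458e-02 -6.71057782e-04  8.98533396e+01]
```

View pics/s4.png

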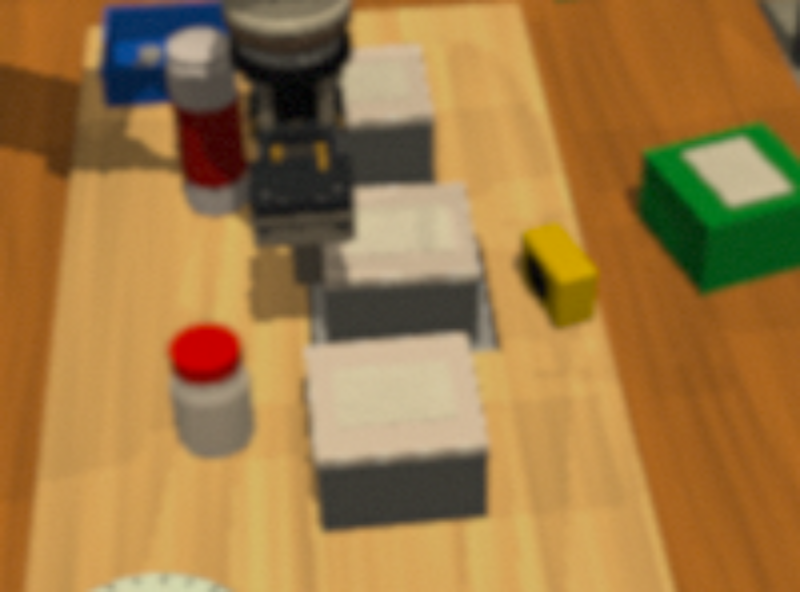

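Emit:
drive_tool:
  commands: "-0.05 0 0 0;-0.02 0 -0.1 0;0 0 -0.1 0;0 0 -0.1 0;-0.12 0 -0.06 0;-0.12 0 0 0;-0.1 0 0 0"
  fingers: 0.6

```text
clock: 15.0
position: [375.6, 39.0, 194.9]
tool_rot: [[1.0, -0.019, 0.006], [-0.019, -1.0, -0.001], [0.006, 0.001, -1.0]]
force: [-0.8, 0.6, -0.1]
gripper_width: 55.3
grasp_force: 0.0
```

```bash
cat > dial.py <<'E'
from meas import *
im,d,P=boxes(None,[(586,218),(577,-125),(595,38)],88)
s=P[(abs(P[:,2]-86)<7)&(abs(P[:,0]-595)<47)&(abs(P[:,1]-40)<45)]
A=np.c_[s[:,:2]-[595,40],np.ones(len(s))];print('plane',np.linalg.lstsq(A,s[:,2],rcond=None)[0].round(4))
K=P[(abs(P[:,2]-82)<6)&(np.hypot(P[:,0]-430,P[:,1]+272)<25)]; print('knob',len(K),cv2.minAreaRect(K[:,:2].astype(np.float32)) if len(K)>5 else '')
# unwrap the dial card: darkness by angle in rings
g=cv2.cvtColor(im,cv2.COLOR_BGR2GRAY); c=cams.camera_info('top')
Kc=np.array([[c['fx'],0,c['cx']],[0,c['fy'],c['cy']],[0,0,1.]])
def rect(cx=429.8,cy=-273,S=150,px=4):
    u=np.arange(px*S)/px-S/2
    Y,X=np.meshgrid(u,u); W=np.stack([cx-X,cy-Y,np.full(X.shape,46.)],-1).reshape(-1,3)
    p=cv2.projectPoints(W,cv2.Rodrigues(np.array(c['R']))[0],np.array(c['t']),Kc,np.array([c['k1'],0,0,0,0.]))[0].reshape(px*S,px*S,2).astype(np.float32)
    return cv2.remap(im,p[...,0],p[...,1],cv2.INTER_CUBIC)
R=rect(); G=cv2.cvtColor(R,cv2.COLOR_BGR2GRAY)
for r0,r1 in [(26,36),(36,46),(50,58)]:
    a=np.radians(np.arange(-180,180,4)); v=[]
    for t in a:
        rr=np.arange(r0,r1); v.append(np.mean([G[int(300-4*r*np.cos(t)),int(300-4*r*np.sin(t))] for r in rr]))
    v=np.array(v); print((r0,r1),[(int(round(np.degrees(a[i]))),int(v[i])) for i in np.argsort(v)[:7]])
import sys; cv2.imwrite(f'pics/{sys.argv[1]}.png',R)
for q in ['zero_mark','needle_tip']:
    for m in place_of(q,'top'):
        w=atz('top',m['at'],46)
        if m['p']>.2: print(q,round(m['p'],2),w.round(1),np.degrees(np.arctan2(w[1]+273,w[0]-429.8)).round(1))
o=manip.get_obs();print(o['clock'],o['position'],np.degrees(np.arctan2(o['tool_rot'][1][0],o['tool_rot'][0][0])).round(2))
E
python3 dial.py d5
```

```text
box 584.6 220.3 [99. 99.] 0.1 mean [585.  220.5  90.6]
box 578.1 -122.6 [104. 100.] -0.2 mean [ 577.7 -121.5   90.5]
box 594.1 39.0 [ 97. 100.] -0.3 mean [593.3  39.7  86.6]
plane [ 2.00000e-03 -1.60000e-03  8.64749e+01]
knob 77 ((430.2584533691406, -273.2530212402344), (14.759892463684082, 36.17381286621094), 21.01009750366211)
(26, 36) [(36, 105), (32, 120), (104, 129), (100, 129), (40, 131), (108, 132), (96, 136)]
(36, 46) [(36, 105), (32, 131), (40, 145), (28, 178), (100, 183), (96, 184), (44, 186)]
(50, 58) [(-68, 84), (-72, 122), (-64, 129), (36, 169), (-76, 180), (40, 182), (-60, 186)]
zero_mark 0.7 [ 447.2 -321.2   46. ] -70.1
needle_tip 0.38 [ 471.  -237.8   46. ] 40.5
15.15 [375.35368072  39.20560185 194.11707907] -1.12
```

View pics/d5.png

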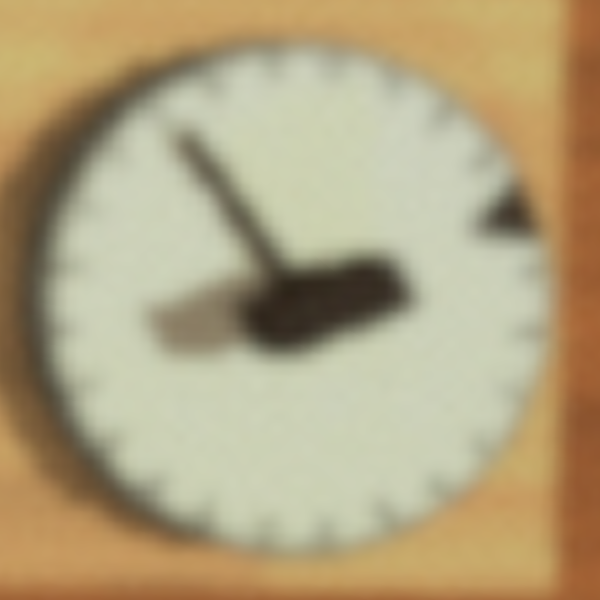

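Needle at 35°, wedge at about −68°; the box is level, sunk about 4 mm and within 2 mm of the plate centre. Next I grip the knob.

Emit:
drive_tool:
  commands: "0 0 0 0.0465;0 0 0 0.0465;0 0 0 0.0465;0 0 0 0.0465;0 0 0 0.0465;0 0 0 0.0465;0 0 0 0.0465;0 0 0 0.0465;0 0 0 0"

```text
clock: 16.05
position: [377.1, 38.9, 193.8]
tool_rot: [[0.373, -0.928, 0.003], [-0.928, -0.373, -0.0], [0.002, -0.003, -1.0]]
force: [0.8, -0.2, -0.0]
gripper_width: 55.4
grasp_force: 0.0
```

Emit:
drive_tool:
  commands: "0.111 0.0233 0 0;0.111 0.0233 0 0;0.111 0.0233 0 0;0.111 0.0233 0 0;0.111 0.0233 0 0;0.111 0.0233 0 0;0.111 0.0233 0 0;0 0 0 0;0 0 0 0"

```text
clock: 16.95
position: [431.2, -274.3, 192.7]
tool_rot: [[0.375, -0.927, 0.0], [-0.927, -0.375, 0.0], [-0.0, -0.0, -1.0]]
force: [0.2, 0.4, -0.9]
gripper_width: 55.3
grasp_force: 0.0
```

Down to TCP z ≈ 54.

Emit:
drive_tool:
  commands: "-0.004 0 0.1 0;0 0 0.1 0;0 0 0.1 0;0 0 0.045 0;0 0 0 0;0 0 0 0"

```text
clock: 17.55
position: [430.9, -271.5, 55.8]
tool_rot: [[0.376, -0.927, 0.001], [-0.927, -0.376, -0.001], [0.001, -0.001, -1.0]]
force: [0.4, -0.3, 0.2]
gripper_width: 54.8
grasp_force: 0.0
```

Emit:
drive_tool:
  commands: "0 0 0 0;0 0 0 0;0 0 0 0;0 0 0 0;0 0 0 0;0 0 0 0;0 0 0 0"
  fingers: 0

```text
clock: 18.25
position: [429.9, -272.1, 55.0]
tool_rot: [[0.374, -0.928, -0.0], [-0.928, -0.374, -0.0], [0.0, 0.0, -1.0]]
force: [-1.7, -0.1, 2.5]
gripper_width: 13.8
grasp_force: 30.0
```

Emit:
drive_tool:
  commands: "0 0 0 -0.0441;0 0 0 -0.0441;0 0 0 -0.0441;0 0 0 -0.0441;0 0 0 -0.0441;0 0 0 -0.0441;0 0 0 -0.0441"

```text
clock: 18.95
position: [429.8, -272.3, 55.0]
tool_rot: [[0.978, -0.211, -0.001], [-0.211, -0.978, -0.001], [-0.0, 0.001, -1.0]]
force: [-2.6, -1.1, 1.3]
gripper_width: 13.6
grasp_force: 30.0
```

Emit:
drive_tool:
  commands: "0 0 0 -0.0441;0 0 0 -0.0441;0 0 0 -0.0441;0 0 0 -0.0441;0 0 0 -0.0441;0 0 0 -0.0441;0 0 0 0;0 0 0 0"

```text
clock: 19.75
position: [429.9, -272.5, 55.0]
tool_rot: [[0.82, 0.573, -0.0], [0.573, -0.82, -0.001], [-0.001, 0.001, -1.0]]
force: [-2.2, -2.3, 2.2]
gripper_width: 13.5
grasp_force: 30.0
```

Emit:
drive_tool:
  commands: "0 0 0 0;0 0 0 0;0 0 0 0;0 0 0 0;0 0 0 0"
  fingers: 0.6

```text
clock: 20.25
position: [430.2, -271.7, 54.8]
tool_rot: [[0.818, 0.575, 0.0], [0.575, -0.818, 0.0], [0.0, -0.0, -1.0]]
force: [0.0, -0.3, 0.8]
gripper_width: 51.4
grasp_force: 0.0
```

Emit:
drive_tool:
  commands: "0 0 -0.05 0;0 0 -0.1 0;0 0 -0.1 0;0 0 -0.1 0;-0.1 -0.07 0 0;-0.1 -0.07 0 0;-0.1 -0.07 0 0;0 -0.1 0 0;0 -0.1 0 0;0 -0.1 0 0"

```text
clock: 21.25
position: [213.7, -173.0, 194.6]
tool_rot: [[0.818, 0.575, -0.0], [0.575, -0.818, 0.001], [0.0, -0.0, -1.0]]
force: [-0.4, 0.3, 1.4]
gripper_width: 55.2
grasp_force: 0.0
```

```bash
python3 dial.py d6
```

```text
box 584.6 220.2 [99. 99.] 0.0 mean [585.  220.3  90.4]
box 578.0 -122.8 [104. 100.] -0.3 mean [ 577.2 -121.9   90.6]
box 594.2 39.1 [ 97. 100.] -0.3 mean [593.4  39.7  86.6]
plane [1.10000e-03 1.50000e-03 8.64887e+01]
knob 76 ((429.6455993652344, -272.5406799316406), (35.922943115234375, 14.864104270935059), 35.81488037109375)
(26, 36) [(36, 103), (32, 118), (40, 129), (76, 143), (72, 145), (80, 149), (68, 154)]
(36, 46) [(36, 103), (32, 129), (40, 142), (28, 175), (44, 184), (24, 197), (48, 199)]
(50, 58) [(36, 78), (32, 110), (40, 135), (28, 175), (-56, 187), (-116, 188), (140, 188)]
zero_mark 0.92 [ 473.6 -244.8   46. ] 32.7
needle_tip 0.6 [ 477.6 -247.1   46. ] 28.4
needle_tip 0.48 [696.7  21.   46. ] 47.8
21.4 [ 214.49855267 -174.06044707  195.55020641] 35.09
```

View pics/d6.png

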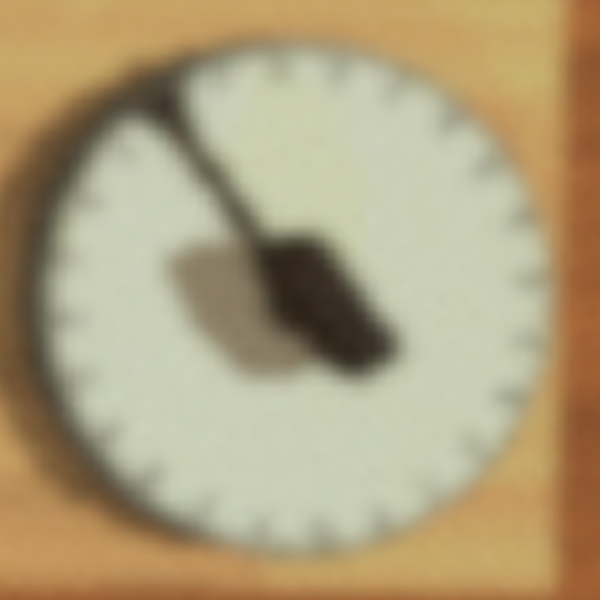

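The wedge at (160,100) sits at the needle's outer end, within about 1°. The full box is level on the plate, and the light boxes have moved 29 mm and 24 mm.

```bash
python3 -c "
from plant import ticket
print(ticket.sign_off())"
```

```text
the job is handed in; nothing more can be done
None
```

The job is handed in, with no verdict returned: the full box (the near one) sits level on the scale plate about 2 mm off centre, the zero wedge points at the needle within about 1°, and the two light boxes moved only 29 mm and 24 mm.

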